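# Lock the conveyor's stop button in with its slide keeper

### The arm

A 6-joint arm with a two-finger parallel gripper is mounted at the origin on the work surface. World frame = base frame: x ahead of the robot, y to its left, z up, the work surface at z = 0. Lengths are in m, angles in rad, forces in N, time in s.
With the tool pointing down it reaches from about 0.375 to 0.975 m from the base axis. Payload 3.8 kg.
Tool frame: the origin (TCP) lies midway between the tips of the shut fingers; the grasp point (between the pads) lies 19 mm behind it; z points along the fingers, y is the direction in which the jaws open and shut (so a half turn about z gives the same grasp; the last joint's range is limited). The gripper opens to 85 mm and grips with 20 to 120 N. Pads are 22 mm wide; open, the fingers measure 114 mm over their backs; the gripper's body (76 mm by 85 mm) begins 54 mm behind the grasp point. The pads swing forward as they close: fully open they stand 13 mm farther back than shut.
Start: joints at [1.232, 0.264, 1.604, -0, 1.274, -0.037], TCP at [0.201, 0.644, 0.197] pointing down, gripper open.
Joint ranges: [-2.63, 2.63], [-0.94, 2.18], [0.31, 2.57], [-1.31, 4.45], [0, 2.66], [-2.55, 2.55]. Speed limits (rad/s): [2.57, 2.57, 3.14, 3.14, 3.14, 3.14].

### API

Orientations are given as a rotation vector (axis times angle).
In Python, from workcell import bot gives the robot as it stands.
- The arm moves only by the tool drive_tool, never from a script. Its argument "steps" is a list of rows, each a list of 2 entries, a list of its own where there are three numbers: the shift along the tool's x, y, z in mm, then the turn about the tool's z in degrees. In form: [[[dx, dy, dz], twist], ...]. A call has 1 to 8 rows; each row shifts and turns the commanded pose from where the row before left it, along the tool's axes as they then stand; what a row does not reach is not made up. A row lasts 1/12 s, in which the tool goes at most 41.7 mm and 7.16 degrees, less where a joint would pass 70% of its speed; a pose out of reach is approached as far as the arm can. A call is refused whole if a number of a shift passes 41.7 or a number of a turn 7.16, either way. A call with a gripper value outside its range is refused whole. "jaw" is the opening, from 0 (shut) to 1 (fully open), set as the call begins (left out, the last holds). The fingers move at their own pace and stop on an object; "force" is the grip in N (left out, the last holds). Time passes only in rows, so rows that do not move let the fingers close. It gives the time, the measured TCP pose, the force and the opening at its end, in the units of the state.
- bot.read_state(): the state, without advancing time (a new reading comes with each control period).
- bot.read_camera(name): name is "scene" or "top" or "wrist"; returns the picture (400x640x3 uint8, red, green, blue); there is no depth.
- bot.camera_info(name): a dict with "fx", "fy", "cx", "cy" (pixels), "D" ([k1, k2, p1, p2, k3] as OpenCV has them; the pictures are not rectified), "position" and "attitude" of the camera in the world. Camera axes: x right, y down, z forward; pixel columns grow to the right and rows downward; lengths in m; the calibration is good to about 2 mm. A picture is of the moment at which its call begins: read the wrist's pose just before it. camera_info takes no time and is no camera call; for the wrist camera it gives the pose at the moment of the call.
- bot.finish_job(): hands the job in, once; it reports no verdict.
The state is a dict: "time": time; "q": joint angles; "joint_vel": joint speeds; "joint_torque": joint torques, N m; "tool_pos": TCP position; "tcp_rot": TCP orientation; "wrist_force": force on the tool from outside, world axes, zero at the start; "torque": the same for the moment, N m; "width": opening from 0.0 (shut) to 1.0 (fully open).
Only numpy, scipy, OpenCV 4.12 (cv2) and the standard library are available. Lean on these libraries where they do the work, as an engineer would, in place of code of your own. Each camera call takes 0.05 s, during which the arm holds its last target.

### The job

Somebody is about to clear the roller conveyor. Lock it off: press the big red stop button of the control station all the way in, and while holding it down draw its steel slide keeper fully across, so that the button is trapped and stays in when you let go. Use no more force than a firm thumb on the button or on the keeper, leave the green start button alone, and do not disturb the things on the bench.

Things in the scene. Friction and masses are not known exactly. Their poses are not given: they have to be found in the camera images.
- station: Grey control station bolted to the bench, 124 x 264 x 66 mm; origin under its centre, z up, +y along its long side, the way the keeper is drawn. On it the stop operator: a yellow plate (112 x 140 mm) with rails, red button and keeper, all on a black threaded neck that is screwed out by 0 to 30 mm, differently from one station to another: not measured, to be felt.
- stop_axis (a point): Where the red button's axis meets the lid, 66 mm over the bench; axes as the station. Heights 'over the plate' below count from the yellow plate's underside, 0 to 30 mm over this point. Aluminium guide rails run along y at x = -51 to -39 and 39 to 51 mm, tops 36 mm over the plate. The dark housing mouth round the button (77 mm across) is 14 mm over the plate.
- stop_plunger (a joint): Travel (m) of the red stop button, straight down: 0 at rest, 0.014 hard on its stop. Round, 68 mm across, flat top 31 mm over the plate at rest, 17 mm fully in (above the housing mouth, so a fingertip can slide off its +y edge). Spring: 4 N at rest, 11 N fully in; over 35 N harms it, as it does the keeper. Trapped, it comes back up to about 0.0085.
- rib (a point): Lid point under the middle of the button's catch rib, 29 mm to -y of stop_axis. The rib stands across the button's top near its -y edge, 28 mm long in x, 4 mm thick in y, 5 mm higher than the flat top. Press the button between this rib and the keeper's bar. Keep fingers clear of the rib: the keeper's lip must come over it.
- keeper (a joint): Travel (m) to +y of the steel slide keeper: 0 to 0.005 at the start, 0.021 fully across on its stop. A flat frame round the button, open in the middle (76 mm in x), in the rails. Friction about 2 N; it stays where it is left. Blade on its -y side; on its +y side a black bar, by which a fingertip that holds the button in drags it along. Past 0.019 its lip is beyond the rib.
- bar (a point): Lid point under the pushed face of the keeper's black bar when its travel is 0: 19 mm to +y of stop_axis. Fixed to the lid; the face itself is at this y plus the travel. The bar runs in x right over the button, 10 mm thick, 84 mm long, 34 to 44 mm over the plate. The fingertip slides over the button to it, pushing to +y.
- lip (a point): Lid point under the front edge of the keeper's turned-down lip when its travel is 0: 42 mm to -y of stop_axis; the edge itself is at this y plus the travel. Lip 20 mm wide, 3.5 mm thick, underside 24 mm over the plate, blade 27.5 mm. It jams on the rib unless the button is in by 0.0125 or more. Let up after, the rib hooks behind the lip.
- bottle_a: Red squeeze bottle with white nozzle, 38 mm across, 122 mm tall, standing beside the station; bystander. Origin under its centre.
- bottle_b: The second such red bottle, beside the station; bystander.
- bottle_c: The third such red bottle, on the robot's right; bystander.
- spray_a: Green spray can, 65 mm across, 242 mm tall, on the right; bystander. Origin under its centre.
- spray_b: The other green spray can; bystander.
- tin: Orange tin, 77 mm across, 80 mm tall, beside the station; bystander. Origin under its centre.
- hook_rod: Grey steel rod 270 mm long, 10 mm thick with a hook block at one end, lying on the left; bystander. Origin under its middle.
- red_bin: Red open parts bin 170 x 105 x 75 mm on the right; bystander. Origin under its centre.
- start (a joint): Travel of the green start button (m): 0 at rest, 0.005 pressed. Must not be pressed. It stands on the same lid, 118 mm to -y of stop_axis, 26 mm across.

How it is judged:
By the outcome, as a careful person would: the job done as asked, in the order asked, and still so for the second after the job is handed in, with the robot touching nothing.
It also fails if it takes over 58 s, if anything falls off the work surface, if the arm or the gripper's body presses on something with over 40 N, if the wrist force passes 120 N, or if a joint passes its speed limit or range.

## Working session

There is one attempt and no reset: what is moved stays moved. The work goes in short steps, Python scripts to look and compute and a tool call to move; the robot and the scene stay as the last step left them, time stands still between calls to the robot, and variables do not carry over. Pictures are saved under pics/ and viewed, and the job is handed in when it is done.

Besides the shell and the picture viewer there is one more tool, called after ">>>" by a JSON object that holds its "name" and its "arguments". drive_tool: Moves the arm, as the interface text tells. Its arguments: {"type":"object","properties":{"steps":{"type":"array","items":{"type":"array"}},"jaw":{"type":"number"},"force":{"type":"number"}},"required":["steps"]}

```bash
mkdir -p pics
cat > h.py <<'E'
import numpy as np,cv2
from workcell import bot
from scipy.spatial.transform import Rotation as R
def snap(n,f):
    im=bot.read_camera(n); cv2.imwrite('pics/'+f,im[:,:,::-1]); return im
E
python3 - <<'E'
from h import *
s=bot.read_state()
for k in s: print(k,s[k])
for n in ("scene","top","wrist"):
    i=bot.camera_info(n); print(n,i); snap(n,n+'0.png')
E
```

```text
time 0.0
q [ 1.23209141e+00  2.64754708e-01  1.60540479e+00  1.05482326e-05
  1.27368329e+00 -3.68973949e-02]
joint_vel [ 0.00172308  0.00040051 -0.00018735 -0.00041522  0.00062662  0.00075009]
joint_torque [ 2.85833943e-03 -5.15092993e+01 -3.67326558e+01  2.45033033e-05
  1.29904298e-02  1.51988502e-05]
tool_pos [0.2003659  0.6437198  0.19574443]
tcp_rot [-0.4722208  -3.10546265  0.00346893]
wrist_force [-0.03066881 -0.4904425  -0.27136441]
torque [-0.03020214  0.02004212 -0.03276306]
width 1.0009285661315714
scene {'fx': 456.4440667208251, 'fy': 456.4440667208251, 'cx': 321.52254550953234, 'cy': 205.09445213372442, 'D': array([-0.0202112,  0.       ,  0.       ,  0.       ,  0.       ]), 'position': array([1.58898624, 0.61558057, 0.9137253 ]), 'attitude': array([-1.15224833, -2.13610368,  1.12066272])}
top {'fx': 371.95988866771785, 'fy': 371.95988866771785, 'cx': 319.37167657582864, 'cy': 200.5283243223169, 'D': array([-0.03790133,  0.        ,  0.        ,  0.        ,  0.        ]), 'position': array([ 0.45628757, -0.02850587,  1.29928438]), 'attitude': array([-2.1550378 ,  2.2151137 , -0.06452668])}
wrist {'fx': 301.4692617121267, 'fy': 301.4692617121267, 'cx': 322.898010356469, 'cy': 203.4688660785386, 'D': array([-0.05332057,  0.        ,  0.        ,  0.        ,  0.        ]), 'position': array([0.12043951, 0.6691712 , 0.37318316]), 'attitude': array([2.30299561, 1.6981932 , 0.28171914])}
```

View pics/scene0.png

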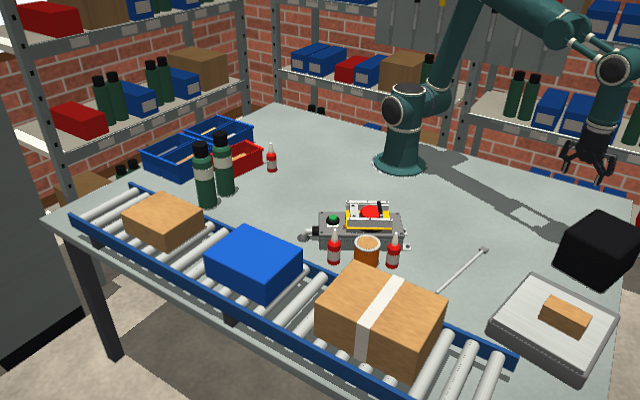

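View pics/top0.png

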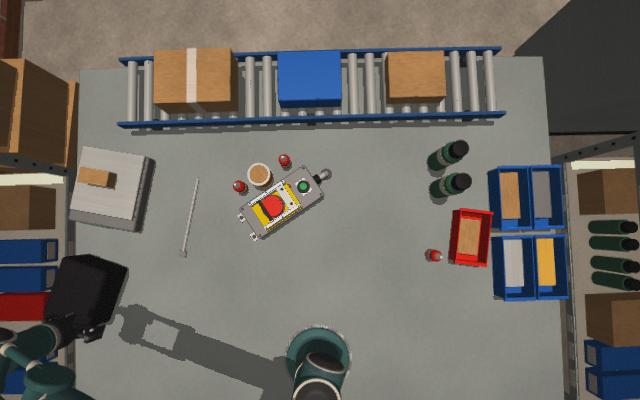

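View pics/wrist0.png

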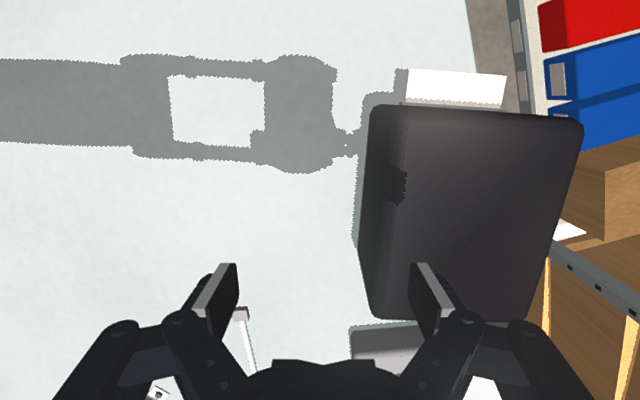

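The station is in the top view at about (280,207) px. The red button is near (272,207) and the green one near (303,187). I'll enlarge both views.

Run:
```python
import cv2
a=cv2.imread('pics/top0.png')[140:260,215:345]; cv2.imwrite('pics/topc.png',cv2.resize(a,None,fx=5,fy=5,interpolation=cv2.INTER_CUBIC)[:600])
a=cv2.imread('pics/scene0.png')[180:280,290:430]; cv2.imwrite('pics/scc.png',cv2.resize(a,None,fx=5.5,fy=5.5,interpolation=cv2.INTER_CUBIC)[:600])
```

```text
(no output)
```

View pics/topc.png

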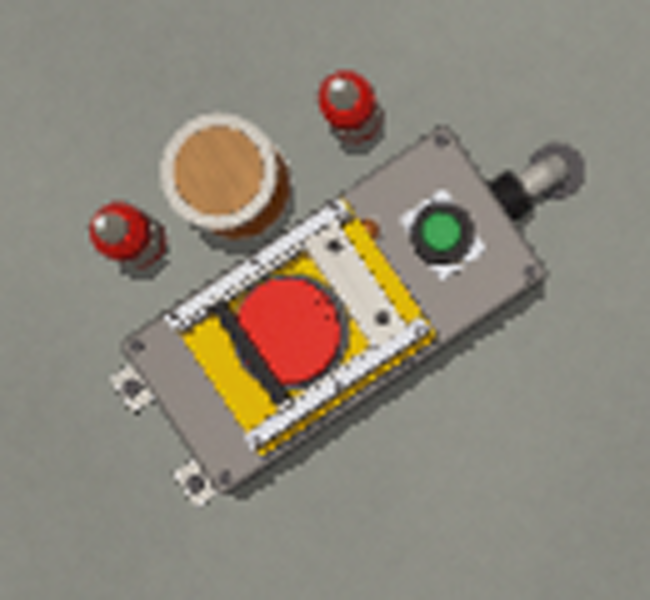

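View pics/scc.png

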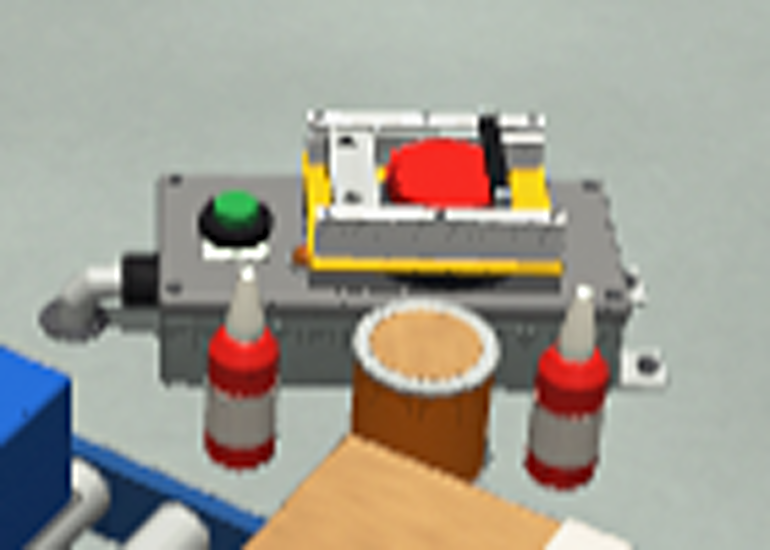

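Top crop: lid screws at (440,140), (535,272), (138,346) and (225,478), green button at (441,231), red button centre at about (291,330). The scene crop shows the plate standing well off the lid. +y runs from the green button toward the red one, and the bar is on that side.

```bash
cat >> h.py <<'E'
def ray(n,uv,info=None):
    i=info or bot.camera_info(n); K=np.array([[i['fx'],0,i['cx']],[0,i['fy'],i['cy']],[0,0,1]])
    p=cv2.undistortPoints(np.array(uv,float).reshape(-1,1,2),K,i['D']).reshape(-1,2)
    d=np.c_[p,np.ones(len(p))]@R.from_rotvec(i['attitude']).as_matrix().T
    return i['position'],d
def atz(n,uv,z,info=None):
    c,d=ray(n,uv,info); return c+d*((z-c[2])/d[:,2])[:,None]
def proj(n,P,info=None):
    i=info or bot.camera_info(n); K=np.array([[i['fx'],0,i['cx']],[0,i['fy'],i['cy']],[0,0,1]])
    Rm=R.from_rotvec(i['attitude']).as_matrix().T
    return cv2.projectPoints(np.array(P,float),cv2.Rodrigues(Rm)[0],-Rm@i['position'],K,i['D'])[0].reshape(-1,2)
E
python3 - <<'E'
from h import *
t=np.array([[440,140],[535,272],[138,346],[225,478]])/5+[215,140]
s=np.array([[175,288],[172+3,180],[612,295],[590,187]])/5.5+[290,180]
for n,p in(('top',t),('scene',s)):
    P=atz(n,p,.066)[:,:2]; print(n,P.round(4).tolist(),'c',P.mean(0))
    d=(P[2]+P[3]-P[0]-P[1])/2; e=(P[0]+P[2]-P[1]-P[3])/2
    print('len',np.hypot(*d),np.hypot(*e),'yaw of +y',np.degrees(np.arctan2(d[1],d[0])),'x',np.degrees(np.arctan2(e[1],e[0])))
print(atz('top',np.array([[441,231]])/5+[215,140],.085),atz('scene',np.array([[237,205]])/5.5+[290,180],.085))
# rails corners
tr=np.array([[345,207],[175,322],[426,330],[257,441]])/5+[215,140]
for off in (0,.01,.02,.03): 
    P=atz('top',tr,.102+off)[:,:2]; print(off,'rails c',P.mean(0))
sr=np.array([[322,212],[560,218],[312,115],[543,118]])/5.5+[290,180]
for off in (0,.01,.02,.03): 
    P=atz('scene',sr,.102+off)[:,:2]; print(off,'rails c scene',P.mean(0))
E
```

```text
top [[0.6474, 0.0298], [0.5571, -0.0313], [0.5151, 0.2342], [0.4261, 0.1777]] c [0.53640765 0.10258082]
len 0.245070420013736 0.10722870756497321 yaw of +y 122.4996215710308 x 33.25414102114646
scene [[0.6494, 0.0313], [0.5616, -0.0251], [0.5185, 0.2358], [0.4297, 0.1812]] c [0.53980902 0.10583385]
len 0.24379911774888124 0.1042750851230677 yaw of +y 122.60276683377279 x 32.1537159522257
[[0.58423932 0.02966419 0.085     ]] [[0.5856023  0.03178333 0.085     ]]
0 rails c [0.52419653 0.12091159]
0.01 rails c [0.52362933 0.11966362]
0.02 rails c [0.52306214 0.11841565]
0.03 rails c [0.52249495 0.11716768]
0 rails c scene [0.50877143 0.11604304]
0.01 rails c scene [0.52207907 0.12219706]
0.02 rails c scene [0.53538671 0.12835108]
0.03 rails c scene [0.54869435 0.1345051 ]
```

>>> {"name": "drive_tool", "arguments": {"steps": [[[0, 0, -30], 0], [[0, 0, -40], 6.8], [[0, 0, -40], 6.8], [[0, 0, -40], 6.8], [[0, 0, 0], 6.8], [[0, 0, 0], 6.8], [[0, 0, 0], 6.1], [[0, 0, 0], 0]], "jaw": 0}}

```text
time: 0.82
tool_pos: [0.2006, 0.6444, 0.347]
tcp_rot: [1.512, 2.754, -0.0]
wrist_force: [-0.2, -0.2, 0.0]
width: 0.003
```

```bash
cat >> h.py <<'E'
def rel(target):
    s=bot.read_state(); r=R.from_rotvec(s['tcp_rot']); x=r.as_matrix()
    print('t',s['time'],'pos',s['tool_pos'].round(4),'yaw x',np.degrees(np.arctan2(x[1,0],x[0,0])).round(2),'zaxis',x[:,2].round(3),'F',s['wrist_force'].round(2),'w',round(s['width'],3))
    print('tool shift mm',(x.T@(np.array(target)-s['tool_pos'])*1000).round(1))
E
python3 - <<'E'
from h import *
rel([.5214,.1301,.34])
print(atz('top',[[60,255],[127,260],[60,325],[115,325]],.15).round(3))
print(atz('top',np.array([[291,330]])/5+[215,140],.11))
E
```

```text
t 0.8167 pos [0.2006 0.6444 0.347 ] yaw x 122.46 zaxis [-0. -0. -1.] F [-0.22 -0.22  0.02] w 0.003
tool shift mm [-606.1   -5.4    7.1]
[[0.382 0.798 0.15 ]
 [0.363 0.581 0.15 ]
 [0.165 0.797 0.15 ]
 [0.164 0.62  0.15 ]]
[[0.52056794 0.12621813 0.11      ]]
```

>>> {"name": "drive_tool", "arguments": {"steps": [[[-41, 0, 0], 0], [[-41, 0, 0], 0], [[-41, 0, 0], 0], [[-41, 0, 0], 0], [[-41, 0, 0], 0], [[-41, 0, 0], 0], [[-41, 0, 0], 0], [[-41, 0, 0], 0]]}}

```text
time: 1.48
tool_pos: [0.3778, 0.3663, 0.3466]
tcp_rot: [-1.503, -2.759, 0.001]
wrist_force: [1.2, -0.0, 0.6]
width: 0.004
```

>>> {"name": "drive_tool", "arguments": {"steps": [[[-41, 0, 0], 0], [[-41, 0, 0], 0], [[-41, 0, 0], 0], [[-41, 0, 0], 0], [[-41, 0, 0], 0], [[-41, 0, 0], 0], [[-41, -5, 0], 0], [[0, 0, 0], 0]]}}

```text
time: 2.15
tool_pos: [0.5302, 0.1171, 0.346]
tcp_rot: [1.512, 2.751, -0.006]
wrist_force: [-0.1, 0.1, -0.6]
width: -0.002
```

Run:
```python
from h import *
rel([.5214,.1301,.3])
print(bot.camera_info('wrist'))
im=snap('wrist','w1.png')
```

```text
t 2.15 pos [0.5302 0.1171 0.346 ] yaw x 122.4 zaxis [-0.    -0.004 -1.   ] F [-0.08  0.12 -0.6 ] w -0.002
tool shift mm [15.9 -0.4 45.9]
{'fx': 301.4692617121267, 'fy': 301.4692617121267, 'cx': 322.898010356469, 'cy': 203.4688660785386, 'D': array([-0.05332057,  0.        ,  0.        ,  0.        ,  0.        ]), 'position': array([0.48532259, 0.18878341, 0.52303362]), 'attitude': array([2.70495843, 0.78876064, 0.12970113])}
```

View pics/w1.png

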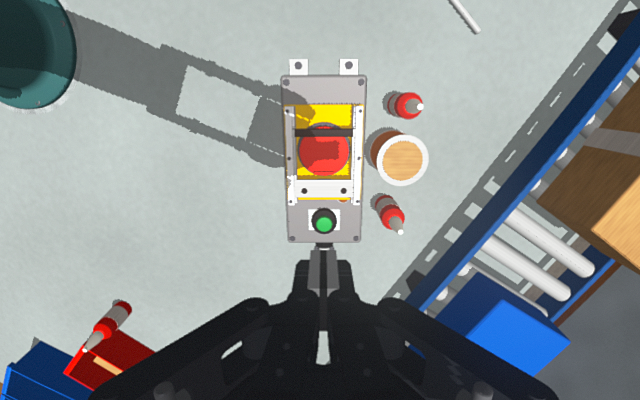

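Wrist view: station centred at about (323,158), red button at (324,150), bar at (323,132), green at (323,223). Station +y points up the image, and nothing obstructs the operator.

Run:
```python
import cv2
a=cv2.imread('pics/w1.png')[65:250,265:385]; cv2.imwrite('pics/w1c.png',cv2.resize(a[:118],None,fx=5,fy=5,interpolation=cv2.INTER_CUBIC));cv2.imwrite('pics/w1d.png',cv2.resize(a[67:],None,fx=5,fy=5,interpolation=cv2.INTER_CUBIC))
```

```text
(no output)
```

View pics/w1c.png

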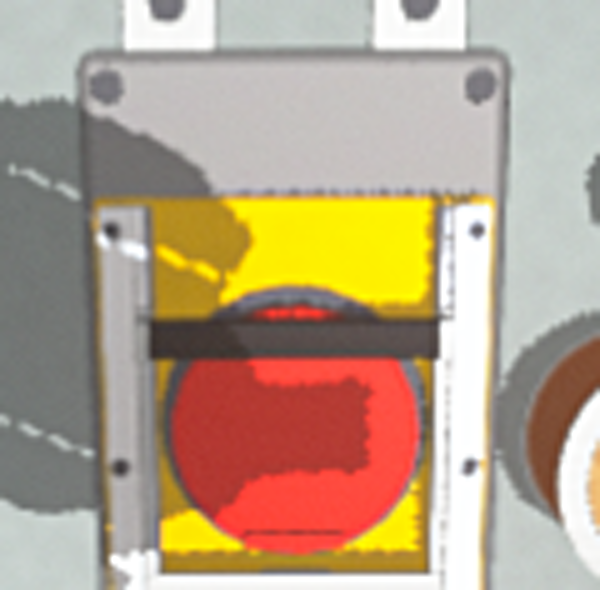

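View pics/w1d.png

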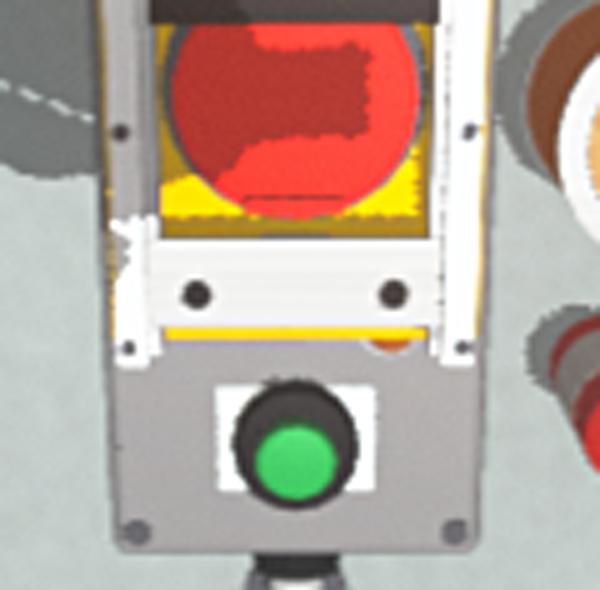

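Run:
```python
from h import *
from scipy.optimize import least_squares
info={n:bot.camera_info(n) for n in('top','scene','wrist')}
W=lambda a,o,f=5: np.array(a)/f+np.array(o)
# features: 4 lid screws (order TL..), green mouth base; red button centre; rail tops' outer corners
scr={'top':W([[440,140],[535,272],[138,346],[225,478]],[215,140]),
 'scene':W([[175,288],[175,180],[612,295],[590,187]],[290,180],5.5),
 'wrist':np.vstack([W([[456,532],[135,532]],[265,132]),W([[480,86],[107,87]],[265,65])])}
for n in info:
    P=atz(n,scr[n],.066,info[n])[:,:2]; d=(P[2]+P[3]-P[0]-P[1])/2
    print(n,P.mean(0).round(4),np.hypot(*d),np.degrees(np.arctan2(d[1],d[0])).round(2))
red={'top':W([[291,330]],[215,140]),'wrist':W([[294,427]],[265,65])}
a=np.radians(122.5); yv=np.array([np.cos(a),np.sin(a)]); xv=np.array([yv[1],-yv[0]])
G={'top':W([[441,231]],[215,140]),'scene':W([[237,205]],[290,180],5.5),'wrist':W([[296,462]],[265,132])}
for n in G: print('green',n,atz(n,G[n],.066+.02,info[n])[0,:2].round(4), (atz(n,G[n],.086,info[n])[0,:2]+.118*yv).round(4))
for h in (0,.01,.02,.03):
    z=.066+h+.031
    print(h,[ (n,atz(n,red[n],z,info[n])[0,:2].round(4)) for n in red])
    L,Rr=atz('wrist',W([[168,427],[420,427]],[265,65]),z,info['wrist']); print('  dia',np.hypot(*(L-Rr)[:2]))
    # plate far edge (+y) bottom
```

```text
top [0.5364 0.1026] 0.245070420013736 122.5
scene [0.5398 0.1058] 0.24379911774888124 122.6
wrist [0.5368 0.1102] 0.24388526418952763 122.73
green top [0.5841 0.0296] [0.5207 0.1291]
green scene [0.5868 0.0325] [0.5234 0.132 ]
green wrist [0.5846 0.0362] [0.5212 0.1357]
0 [('top', array([0.5213, 0.1279])), ('wrist', array([0.5206, 0.1351]))]
  dia 0.07120687438895977
0.01 [('top', array([0.5207, 0.1266])), ('wrist', array([0.5198, 0.1364]))]
  dia 0.06953689238586218
0.02 [('top', array([0.5202, 0.1253])), ('wrist', array([0.5189, 0.1377]))]
  dia 0.0678669103827647
0.03 [('top', array([0.5196, 0.124 ])), ('wrist', array([0.5181, 0.139 ]))]
  dia 0.0661969283796672
```

The wrist fix differs by 7 mm from the top one, perhaps because the arm was still settling. I'll take another picture at rest.

Run:
```python
from h import *
rel([.5214,.1301,.3])
i=bot.camera_info('wrist');print(i['position'],i['attitude'])
snap('wrist','w2.png')
a=cv2.imread('pics/w2.png')[65:250,265:385]; cv2.imwrite('pics/w2c.png',cv2.resize(a[:118],None,fx=5,fy=5,interpolation=cv2.INTER_CUBIC));cv2.imwrite('pics/w2d.png',cv2.resize(a[67:],None,fx=5,fy=5,interpolation=cv2.INTER_CUBIC))
rel([.5214,.1301,.3])
```

```text
t 2.2 pos [0.5288 0.1202 0.3461] yaw x 122.43 zaxis [-0.001 -0.001 -1.   ] F [-0.31  0.29  0.14] w -0.003
tool shift mm [12.4 -0.9 46.1]
[0.48414506 0.19131576 0.52339306] [2.70806696 0.7902695  0.12935948]
t 2.25 pos [0.528  0.1222 0.3463] yaw x 122.53 zaxis [-0.002  0.    -1.   ] F [-0.37  0.57 -0.2 ] w 0.002
tool shift mm [10.2 -1.3 46.3]
```

View pics/w2c.png

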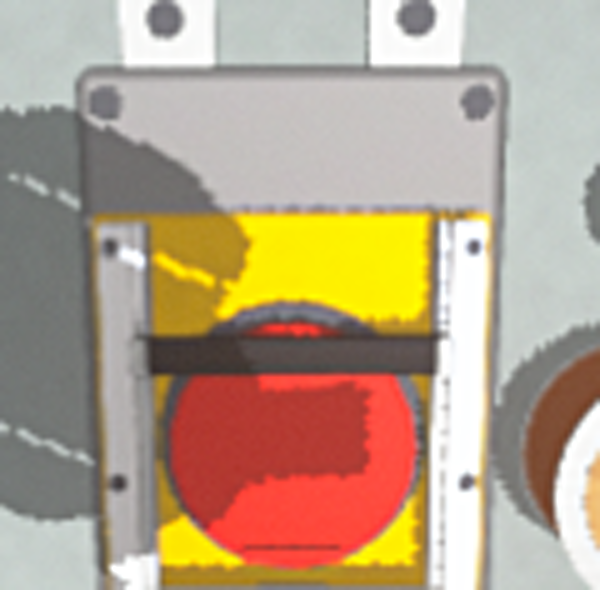

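View pics/w2d.png

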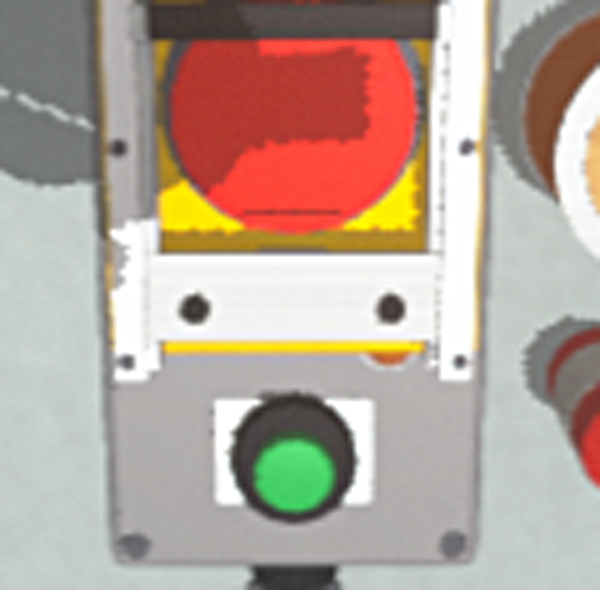

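Run:
```python
from h import *
i=dict(bot.camera_info('wrist')); i['position']=np.array([0.48414506,0.19131576,0.52339306]); i['attitude']=np.array([2.70806696,0.7902695,0.12935948])
W=lambda a,o,f=5: np.array(a)/f+np.array(o)
P=atz('wrist',np.vstack([W([[453,545],[135,545]],[265,132]),W([[477,101],[105,102]],[265,65])]),.066,i)[:,:2]
d=(P[2]+P[3]-P[0]-P[1])/2; print(P.mean(0),np.degrees(np.arctan2(d[1],d[0])),np.hypot(*d))
a=np.radians(122.55); yv=np.array([np.cos(a),np.sin(a)]); xv=np.array([yv[1],-yv[0]])
g=atz('wrist',W([[294,476]],[265,132]),.086,i)[0,:2]; print('green->axis',g+.118*yv)
for h in(.0,.01,.02,.03):
    z=.097+h
    r=atz('wrist',W([[292.5,443.5]],[265,65]),z,i)[0,:2]
    b=atz('wrist',W([[292,375]],[265,65]),z+.013,i)[0,:2]   # bar -y top edge
    rail=atz('wrist',np.vstack([W([[97,221],[490,221]],[265,65]),W([[118,380],[475,380]],[265,132])]),z+.005,i)[:,:2]
    print(h,r,'bar face rel to red along y',(b-r)@yv,'rail w',np.linalg.norm(rail[0]-rail[1]),np.linalg.norm(rail[2]-rail[3]),'rail mid',rail.mean(0))
rel([.5214,.13,.3])
```

```text
[0.53866536 0.10611113] 122.77508130687674 0.244656691354414
green->axis [0.52314588 0.1312627 ]
0.0 [0.52278862 0.13091421] bar face rel to red along y 0.0208209432099762 rail w 0.10548901938955632 0.10613838576858714 rail mid [0.52852405 0.12327027]
0.01 [0.52188233 0.13233078] bar face rel to red along y 0.02037016720939937 rail w 0.10298567917342756 0.10361963556020487 rail mid [0.5274709  0.12488504]
0.02 [0.52097604 0.13374735] bar face rel to red along y 0.019919391208822565 rail w 0.10048233895729876 0.10110088535182253 rail mid [0.52641775 0.12649982]
0.03 [0.52006975 0.13516392] bar face rel to red along y 0.01946861520824573 rail w 0.09797899874116996 0.09858213514344019 rail mid [0.5253646  0.12811459]
t 2.25 pos [0.528  0.1222 0.3463] yaw x 122.53 zaxis [-0.002  0.    -1.   ] F [-0.37  0.57 -0.2 ] w 0.002
tool shift mm [10.1 -1.3 46.3]
```

>>> {"name": "drive_tool", "arguments": {"steps": [[[0, 0, 30], 0], [[0, 0, 30], 0], [[0, 0, 30], 0], [[0, 0, 30], 0], [[0, 0, 30], 0], [[0, 0, 20], 0], [[0, 0, 0], 0], [[0, 0, 0], 0]]}}

```text
time: 2.92
tool_pos: [0.5261, 0.125, 0.1759]
tcp_rot: [-1.503, -2.756, 0.003]
wrist_force: [0.6, -0.4, 1.3]
width: 0.001
```

Run:
```python
from h import *
rel([.5241,.1285,.15])
```

```text
t 2.9167 pos [0.5261 0.125  0.1759] yaw x 122.78 zaxis [-0.003 -0.    -1.   ] F [ 0.63 -0.42  1.31] w 0.001
tool shift mm [ 4.   0.3 25.9]
```

>>> {"name": "drive_tool", "arguments": {"steps": [[[4, 0, 10], 0], [[0, 0, 16], 0], [[0, 0, 0], 0], [[0, 0, 0], 0], [[0, 0, 0], 0]]}}

```text
time: 3.33
tool_pos: [0.5266, 0.1276, 0.1526]
tcp_rot: [1.507, 2.755, 0.002]
wrist_force: [-0.4, -0.2, 0.3]
width: 0.004
```

Run:
```python
from h import *
rel([.5241,.1285,.13])
i=bot.camera_info('wrist');np.save('i3.npy',np.r_[i['position'],i['attitude']])
snap('wrist','w3.png'); snap('top','t3.png'); snap('scene','s3.png')
a=cv2.imread('pics/w3.png')[60:300,220:430]; cv2.imwrite('pics/w3c.png',cv2.resize(a,None,fx=2.5,fy=2.5,interpolation=cv2.INTER_CUBIC))
a=cv2.imread('pics/s3.png')[160:270,300:430]; cv2.imwrite('pics/s3c.png',cv2.resize(a,None,fx=5,fy=5,interpolation=cv2.INTER_CUBIC))
```

```text
t 3.3333 pos [0.5266 0.1276 0.1526] yaw x 122.63 zaxis [ 0.002  0.001 -1.   ] F [-0.41 -0.21  0.32] w 0.004
tool shift mm [ 2.2 -1.6 22.6]
```

View pics/w3c.png

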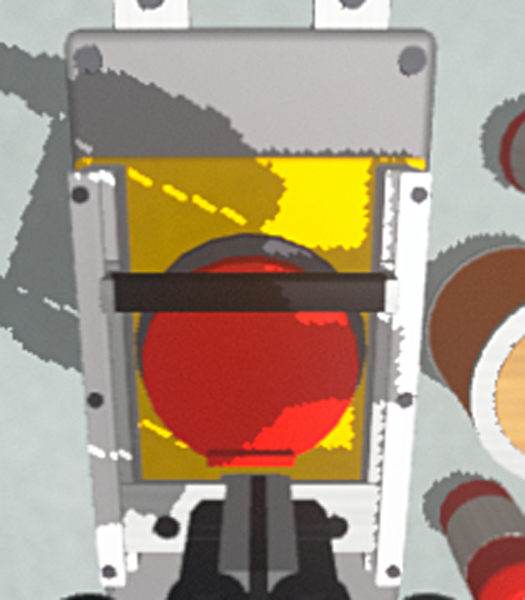

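View pics/s3c.png

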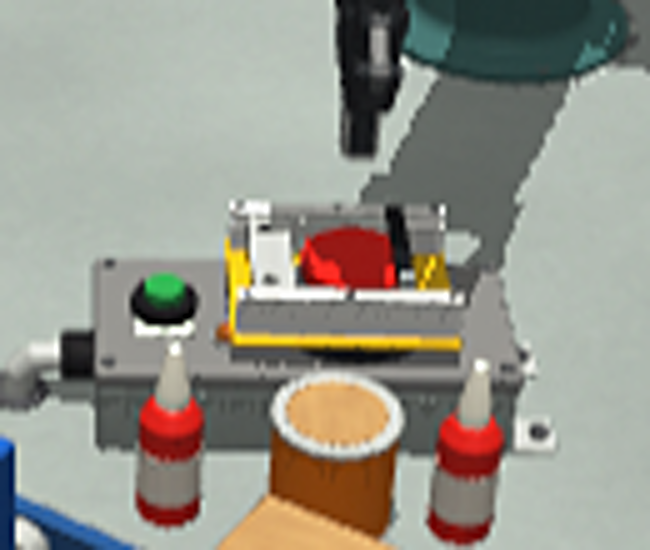

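Run:
```python
from h import *
i=dict(bot.camera_info('wrist')); v=np.load('i3.npy'); i['position'],i['attitude']=v[:3],v[3:]
W=lambda a: np.array(a)/2.5+np.array([220,60])
P=atz('wrist',W([[88,60],[411,61]]),.066,i)[:,:2]; a=np.radians(122.65); yv=np.array([np.cos(a),np.sin(a)])
print('from screws', P.mean(0)-0.122*yv, '(centre)', np.linalg.norm(P[0]-P[1]))
for h in(.01,.015,.02,.025,.03):
    L,Rr,T=atz('wrist',W([[140,362],[363,362],[251.5,257]]),.097+h,i)[:,:2]
    B=atz('wrist',W([[251,311]]),.100+h,i)[0,:2]
    Q=atz('wrist',W([[68,175],[433,175],[101,588],[405,588]]),.102+h,i)[:,:2]
    print(h,'dia',np.linalg.norm(L-Rr),'c from top',T-.034*yv,'mid',(L+Rr)/2,'bar-lower-edge ->axis',B-.020*yv,'rails',np.linalg.norm(Q[0]-Q[1]),np.linalg.norm(Q[2]-Q[3]))
rel([.5241,.1285,.13])
```

```text
from screws [0.53814299 0.10547616] (centre) 0.10630629839151844
0.01 dia 0.06992522962198798 c from top [0.5223606  0.13156715] mid [0.52193694 0.13216892] bar-lower-edge ->axis [0.52325908 0.1298794 ] rails 0.1035682256244482 0.10463304937737529
0.015 dia 0.06835667507905821 c from top [0.52184438 0.13242066] mid [0.52101875 0.13365111] bar-lower-edge ->axis [0.52254365 0.13105096] rails 0.1011916850654096 0.10223207471394034
0.02 dia 0.06678812053612852 c from top [0.52132816 0.13327418] mid [0.52010056 0.13513329] bar-lower-edge ->axis [0.52182821 0.13222253] rails 0.09881514450637105 0.09983110005050529
0.025 dia 0.06521956599319875 c from top [0.52081194 0.13412769] mid [0.51918237 0.13661547] bar-lower-edge ->axis [0.52111278 0.13339409] rails 0.09643860394733245 0.09743012538707035
0.03 dia 0.06365101145026897 c from top [0.52029572 0.13498121] mid [0.51826418 0.13809765] bar-lower-edge ->axis [0.52039735 0.13456566] rails 0.09406206338829394 0.09502915072363541
t 3.4833 pos [0.5267 0.1273 0.1525] yaw x 122.61 zaxis [ 0.002  0.    -1.   ] F [0.09 0.15 0.63] w 0.001
tool shift mm [ 2.4 -1.6 22.5]
```

>>> {"name": "drive_tool", "arguments": {"steps": [[[3.5, -1.5, 0], 0], [[0, 0, 10], 0], [[0, 0, 10], 0], [[0, 0, 4], 0], [[0, 0, 4], 0], [[0, 0, 2], 0], [[0, 0, 2], 0], [[0, 0, 0], 0]]}}

```text
time: 4.15
tool_pos: [0.5223, 0.1291, 0.1185]
tcp_rot: [-1.508, -2.755, 0.001]
wrist_force: [0.3, -0.2, -0.4]
width: -0.001
```

Run:
```python
from h import *
rel([.5236,.1295,.112])
```

```text
t 4.15 pos [0.5223 0.1291 0.1185] yaw x 122.6 zaxis [-0.001 -0.    -1.   ] F [ 0.29 -0.16 -0.42] w -0.001
tool shift mm [-0.4  1.3  6.5]
```

>>> {"name": "drive_tool", "arguments": {"steps": [[[0, 0, 2], 0], [[0, 0, 2], 0], [[0, 0, 0], 0], [[0, 0, 0], 0]]}}

```text
time: 4.48
tool_pos: [0.5225, 0.1292, 0.1151]
tcp_rot: [-1.508, -2.756, 0.0]
wrist_force: [-0.2, 0.1, -0.0]
width: -0.003
```

>>> {"name": "drive_tool", "arguments": {"steps": [[[0, 0, 2], 0], [[0, 0, 2], 0], [[0, 0, 0], 0], [[0, 0, 0], 0]]}}

```text
time: 4.82
tool_pos: [0.5223, 0.1292, 0.1108]
tcp_rot: [-1.508, -2.755, 0.001]
wrist_force: [-0.1, -0.1, -0.5]
width: -0.001
```

>>> {"name": "drive_tool", "arguments": {"steps": [[[0, 0, 2], 0], [[0, 0, 2], 0], [[0, 0, 0], 0], [[0, 0, 0], 0]]}}

```text
time: 5.15
tool_pos: [0.5223, 0.1292, 0.1068]
tcp_rot: [-1.508, -2.755, 0.0]
wrist_force: [-0.7, -0.5, 0.7]
width: -0.0
```

>>> {"name": "drive_tool", "arguments": {"steps": [[[0, 0, 2], 0], [[0, 0, 0], 0], [[0, 0, 0], 0]]}}

```text
time: 5.4
tool_pos: [0.5224, 0.1292, 0.1049]
tcp_rot: [-1.508, -2.756, 0.0]
wrist_force: [0.6, -0.0, -0.0]
width: -0.002
```

>>> {"name": "drive_tool", "arguments": {"steps": [[[0, 0, 2], 0], [[0, 0, 0], 0], [[0, 0, 0], 0]]}}

```text
time: 5.65
tool_pos: [0.5224, 0.1292, 0.1029]
tcp_rot: [-1.508, -2.756, 0.0]
wrist_force: [0.1, 0.5, 0.8]
width: 0.001
```

>>> {"name": "drive_tool", "arguments": {"steps": [[[0, 0, 2], 0], [[0, 0, 0], 0], [[0, 0, 0], 0]]}}

```text
time: 5.9
tool_pos: [0.5224, 0.1292, 0.1009]
tcp_rot: [-1.508, -2.756, 0.0]
wrist_force: [-0.4, 0.1, -0.5]
width: 0.004
```

No contact yet at 0.101, lower than the pictures suggested. I'll look before going on.

Run:
```python
from h import *
snap('wrist','w4.png'); snap('scene','s4.png')
a=cv2.imread('pics/w4.png')[60:300,220:430]; cv2.imwrite('pics/w4c.png',cv2.resize(a,None,fx=2.5,fy=2.5,interpolation=cv2.INTER_CUBIC))
a=cv2.imread('pics/s4.png')[160:270,300:430]; cv2.imwrite('pics/s4c.png',cv2.resize(a,None,fx=5,fy=5,interpolation=cv2.INTER_CUBIC))
rel([.5236,.1295,.112])
```

```text
t 6.0 pos [0.5225 0.1292 0.101 ] yaw x 122.61 zaxis [-0. -0. -1.] F [-0.09 -0.04  0.87] w 0.005
tool shift mm [ -0.4   1.1 -11. ]
```

View pics/w4c.png

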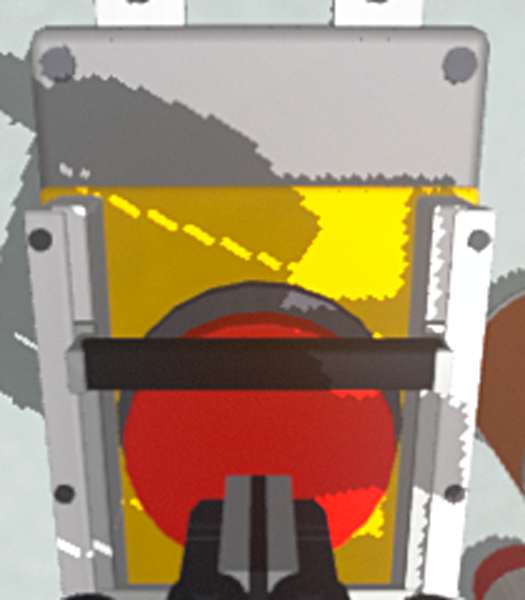

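View pics/s4c.png

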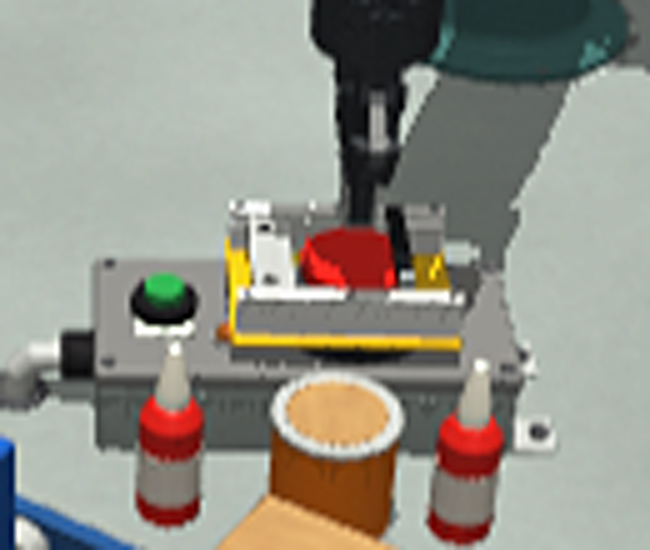

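Run:
```python
from h import *
s=bot.read_state(); p=s['tool_pos']; M=R.from_rotvec(s['tcp_rot']).as_matrix()
for d in ([0,0,0],[.011,0,0],[-.011,0,0],[.011,.01,0],[0,0,-.02]):
    q=p+M@np.array(d)
    print(d,((proj('wrist',[q])-[220,60])*2.5).round(0),((proj('scene',[q])-[300,160])*5).round(0))
ax=np.array([.522,.132,0])
for h in (0,.005,.01,.015): print(h,((proj('wrist',[ax+[0,0,.097+h]])-[220,60])*2.5).round(0),((proj('scene',[ax+[0,0,.097+h]])-[300,160])*5).round(0))
```

```text
[0, 0, 0] [[256. 443.]] [[353. 268.]]
[0.011, 0, 0] [[256. 404.]] [[371. 268.]]
[-0.011, 0, 0] [[256. 481.]] [[335. 268.]]
[0.011, 0.01, 0] [[296. 404.]] [[372. 277.]]
[0, 0, -0.02] [[256. 480.]] [[356. 241.]]
0 [[260. 428.]] [[357. 274.]]
0.005 [[260. 436.]] [[357. 268.]]
0.01 [[260. 444.]] [[358. 261.]]
0.015 [[261. 453.]] [[359. 254.]]
```

The pictures agree with each other. In the scene crop the visible tip is at (358,222), where TCP z=0.101 would predict v=268. In the wrist crop it is at v=475, not 404. So the real tip is about 35 mm above the stated TCP and the button is still about 25 mm below. The sideways position is good, so I'll keep feeling downward in small steps.

>>> {"name": "drive_tool", "arguments": {"steps": [[[0, 0, 3], 0], [[0, 0, 3], 0], [[0, 0, 3], 0], [[0, 0, 0], 0], [[0, 0, 0], 0]]}}

```text
time: 6.42
tool_pos: [0.5221, 0.1291, 0.0916]
tcp_rot: [-1.508, -2.755, 0.001]
wrist_force: [0.5, 0.0, -0.9]
width: -0.003
```

>>> {"name": "drive_tool", "arguments": {"steps": [[[0, 0, 2], 0], [[0, 0, 2], 0], [[0, 0, 0], 0], [[0, 0, 0], 0]]}}

```text
time: 6.75
tool_pos: [0.5224, 0.1292, 0.0879]
tcp_rot: [-1.508, -2.755, 0.0]
wrist_force: [-0.3, -0.7, -0.2]
width: 0.005
```

>>> {"name": "drive_tool", "arguments": {"steps": [[[0, 0, 2], 0], [[0, 0, 2], 0], [[0, 0, 0], 0], [[0, 0, 0], 0]]}}

```text
time: 7.08
tool_pos: [0.5223, 0.1292, 0.0839]
tcp_rot: [-1.508, -2.755, 0.0]
wrist_force: [-0.6, 0.4, 0.5]
width: 0.0
```

Run:
```python
from h import *
snap('wrist','w5.png'); snap('scene','s5.png')
a=cv2.imread('pics/w5.png')[60:300,220:430]; cv2.imwrite('pics/w5c.png',cv2.resize(a,None,fx=2.5,fy=2.5,interpolation=cv2.INTER_CUBIC))
a=cv2.imread('pics/s5.png')[160:270,300:430]; cv2.imwrite('pics/s5c.png',cv2.resize(a,None,fx=5,fy=5,interpolation=cv2.INTER_CUBIC))
rel([.5236,.1295,.112])
```

```text
t 7.1833 pos [0.5225 0.1292 0.084 ] yaw x 122.61 zaxis [-0. -0. -1.] F [ 0.48 -0.39 -0.48] w -0.002
tool shift mm [ -0.4   1.1 -28. ]
```

View pics/w5c.png

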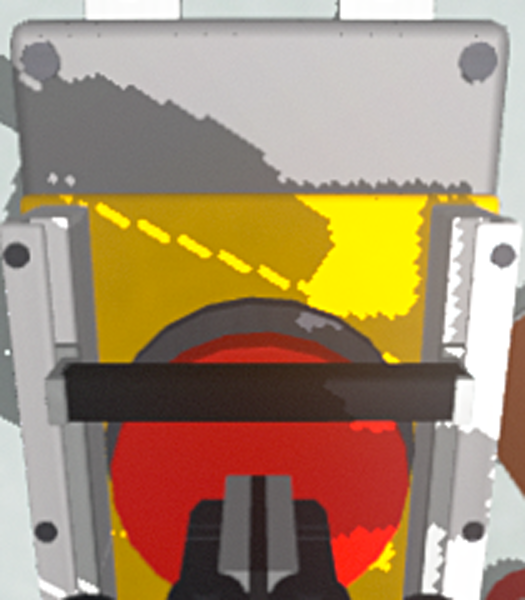

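View pics/s5c.png

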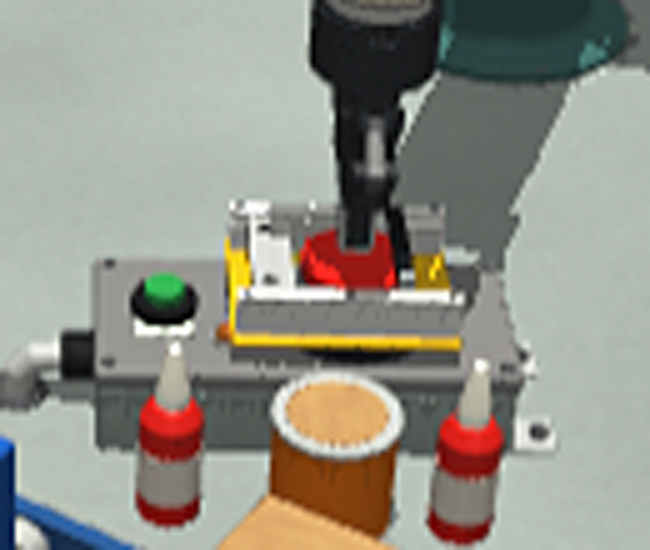

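Tip at (357,245) in the scene crop, with the button's top centre expected at about v=257, so roughly 8 mm remain. Position between rib and bar is good.

>>> {"name": "drive_tool", "arguments": {"steps": [[[0, 0, 2], 0], [[0, 0, 2], 0], [[0, 0, 0], 0], [[0, 0, 0], 0]]}}

```text
time: 7.52
tool_pos: [0.5223, 0.1292, 0.0798]
tcp_rot: [-1.508, -2.755, 0.001]
wrist_force: [-0.1, 0.5, 0.3]
width: -0.002
```

>>> {"name": "drive_tool", "arguments": {"steps": [[[0, 0, 2], 0], [[0, 0, 0], 0], [[0, 0, 0], 0]]}}

```text
time: 7.77
tool_pos: [0.5224, 0.1292, 0.0779]
tcp_rot: [-1.508, -2.756, 0.0]
wrist_force: [-0.8, -0.9, 0.1]
width: 0.004
```

>>> {"name": "drive_tool", "arguments": {"steps": [[[0, 0, 2], 0], [[0, 0, 0], 0], [[0, 0, 0], 0]]}}

```text
time: 8.02
tool_pos: [0.5229, 0.1293, 0.0765]
tcp_rot: [1.508, 2.755, 0.001]
wrist_force: [-0.4, 0.0, 2.0]
width: -0.004
```

>>> {"name": "drive_tool", "arguments": {"steps": [[[0, 0, 2], 0], [[0, 0, 0], 0], [[0, 0, 0], 0]]}}

```text
time: 8.27
tool_pos: [0.5229, 0.1293, 0.0744]
tcp_rot: [1.508, 2.755, 0.001]
wrist_force: [-0.7, 0.8, 4.5]
width: 0.008
```

Contact at about 0.076. Pressing on.

>>> {"name": "drive_tool", "arguments": {"steps": [[[0, 0, 2], 0], [[0, 0, 2], 0], [[0, 0, 2], 0], [[0, 0, 2], 0], [[0, 0, 0], 0], [[0, 0, 0], 0]]}}

```text
time: 8.77
tool_pos: [0.523, 0.1293, 0.0669]
tcp_rot: [1.508, 2.755, 0.001]
wrist_force: [-2.1, 0.2, 7.3]
width: 0.0
```

>>> {"name": "drive_tool", "arguments": {"steps": [[[0, 0, 1], 0], [[0, 0, 1], 0], [[0, 0, 0], 0], [[0, 0, 0], 0]]}}

```text
time: 9.1
tool_pos: [0.523, 0.1293, 0.0651]
tcp_rot: [1.508, 2.755, 0.001]
wrist_force: [-1.6, 0.4, 9.0]
width: -0.002
```

>>> {"name": "drive_tool", "arguments": {"steps": [[[0, 0, 1], 0], [[0, 0, 0], 0], [[0, 0, 0], 0]]}}

```text
time: 9.35
tool_pos: [0.523, 0.1293, 0.0641]
tcp_rot: [1.508, 2.755, 0.001]
wrist_force: [-2.5, -0.4, 8.8]
width: -0.001
```

>>> {"name": "drive_tool", "arguments": {"steps": [[[0, 0, 1], 0], [[0, 0, 0], 0], [[0, 0, 0], 0]]}}

```text
time: 9.6
tool_pos: [0.523, 0.1293, 0.0633]
tcp_rot: [1.508, 2.755, 0.001]
wrist_force: [-2.0, -1.4, 9.4]
width: -0.001
```

>>> {"name": "drive_tool", "arguments": {"steps": [[[0, 0, 0.7], 0], [[0, 0, 0], 0], [[0, 0, 0], 0]]}}

```text
time: 9.85
tool_pos: [0.523, 0.1294, 0.0626]
tcp_rot: [1.508, 2.755, 0.001]
wrist_force: [-2.8, -1.0, 9.5]
width: -0.002
```

>>> {"name": "drive_tool", "arguments": {"steps": [[[0, 0, 0.5], 0], [[0, 0, 0], 0], [[0, 0, 0], 0]]}}

```text
time: 10.1
tool_pos: [0.523, 0.1293, 0.0625]
tcp_rot: [1.508, 2.755, 0.001]
wrist_force: [-5.3, -1.2, 13.0]
width: 0.001
```

>>> {"name": "drive_tool", "arguments": {"steps": [[[0, 0, 0.5], 0], [[0, 0, 0], 0], [[0, 0, 0], 0]]}}

```text
time: 10.35
tool_pos: [0.523, 0.1294, 0.0625]
tcp_rot: [1.508, 2.755, 0.001]
wrist_force: [-4.7, -1.3, 14.8]
width: 0.002
```

Bottomed out at z=0.0625: force rises from 9.5 to 15 N without further travel. A touch more preload, then I slide toward the bar.

>>> {"name": "drive_tool", "arguments": {"steps": [[[0, 0, 0.5], 0], [[2, 0, 0], 0], [[2, 0, 0], 0], [[2, 0, 0], 0], [[0, 0, 0], 0], [[0, 0, 0], 0]]}}

```text
time: 10.85
tool_pos: [0.5224, 0.1326, 0.0625]
tcp_rot: [1.504, 2.751, 0.001]
wrist_force: [0.4, -8.0, 13.0]
width: -0.003
```

Run:
```python
from h import *
rel([.522,.132,.0625])
```

```text
t 10.85 pos [0.5224 0.1326 0.0625] yaw x 122.66 zaxis [ 0.006 -0.003 -1.   ] F [ 0.42 -7.97 13.04] w -0.003
tool shift mm [-0.3 -0.7 -0. ]
```

>>> {"name": "drive_tool", "arguments": {"steps": [[[2, 0, 0], 0], [[2, 0, 0], 0], [[2, 0, 0], 0], [[0, 0, 0], 0], [[0, 0, 0], 0]]}}

```text
time: 11.27
tool_pos: [0.5199, 0.1382, 0.0625]
tcp_rot: [1.504, 2.75, 0.003]
wrist_force: [1.9, -6.2, 10.0]
width: -0.003
```

Run:
```python
from h import *
rel([.522,.132,.0625])
```

```text
t 11.2667 pos [0.5199 0.1382 0.0625] yaw x 122.66 zaxis [ 0.007 -0.002 -1.   ] F [ 1.91 -6.23  9.98] w -0.003
tool shift mm [-6.4 -1.6  0.1]
```

>>> {"name": "drive_tool", "arguments": {"steps": [[[0, 0, 0.8], 0], [[0, 0, 0], 0], [[2, 0, 0.1], 0], [[2, 0, 0.1], 0], [[0, 0, 0], 0], [[0, 0, 0], 0]]}}

```text
time: 11.77
tool_pos: [0.5188, 0.1411, 0.0625]
tcp_rot: [1.502, 2.748, 0.004]
wrist_force: [3.0, -8.4, 14.5]
width: 0.0
```

Run:
```python
from h import *
rel([.522,.132,.0625])
```

```text
t 11.7667 pos [0.5188 0.1411 0.0625] yaw x 122.68 zaxis [ 0.009 -0.003 -1.   ] F [ 2.96 -8.37 14.55] w 0.0
tool shift mm [-9.4 -2.2  0. ]
```

>>> {"name": "drive_tool", "arguments": {"steps": [[[2, 0, 0.1], 0], [[2, 0, 0.1], 0], [[2, 0, 0.1], 0], [[0, 0, 0], 0], [[0, 0, 0], 0]]}}

```text
time: 12.18
tool_pos: [0.5162, 0.1457, 0.0625]
tcp_rot: [1.501, 2.747, 0.004]
wrist_force: [3.5, -10.3, 14.9]
width: -0.001
```

Run:
```python
from h import *
rel([.522,.132,.0625])
snap('wrist','w6.png')
a=cv2.imread('pics/w6.png')[60:300,220:430]; cv2.imwrite('pics/w6c.png',cv2.resize(a,None,fx=2.5,fy=2.5,interpolation=cv2.INTER_CUBIC))
```

```text
t 12.1833 pos [0.5162 0.1457 0.0625] yaw x 122.69 zaxis [ 0.011 -0.003 -1.   ] F [  3.55 -10.34  14.91] w -0.001
tool shift mm [-14.7  -2.5   0.1]
```

View pics/w6c.png

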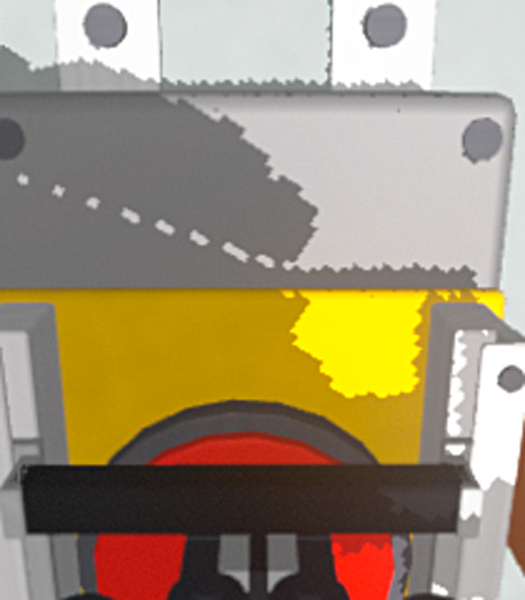

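The finger is up against the bar, which spans crop rows 465–533, and lateral force is up 2 N. I keep drawing.

>>> {"name": "drive_tool", "arguments": {"steps": [[[2, 0, 0.1], 0], [[2, 0, 0.1], 0], [[2, 0, 0.1], 0], [[0, 0, 0], 0], [[0, 0, 0], 0]]}}

```text
time: 12.65
tool_pos: [0.5133, 0.1507, 0.0624]
tcp_rot: [1.501, 2.747, 0.004]
wrist_force: [4.8, -11.1, 13.8]
width: -0.003
```

Run:
```python
from h import *
rel([.522,.132,.0625])
```

```text
t 12.65 pos [0.5133 0.1507 0.0624] yaw x 122.69 zaxis [ 0.011 -0.003 -1.   ] F [  4.76 -11.07  13.84] w -0.003
tool shift mm [-20.5  -2.8   0. ]
```

>>> {"name": "drive_tool", "arguments": {"steps": [[[2, 0, 0.3], 0], [[2, 0, 0.3], 0], [[0, 0, 0], 0], [[0, 0, 0], 0]]}}

```text
time: 12.98
tool_pos: [0.5118, 0.1539, 0.0624]
tcp_rot: [1.5, 2.746, 0.005]
wrist_force: [4.0, -12.2, 17.6]
width: -0.002
```

Run:
```python
from h import *
rel([.522,.132,.0625])
```

```text
t 12.9833 pos [0.5118 0.1539 0.0624] yaw x 122.7 zaxis [ 0.012 -0.003 -1.   ] F [  4.03 -12.18  17.56] w -0.002
tool shift mm [-23.9  -3.3   0.1]
```

>>> {"name": "drive_tool", "arguments": {"steps": [[[2, 0, 0.1], 0], [[1, 0, 0.1], 0], [[0, 0, 0], 0], [[0, 0, 0], 0]]}}

```text
time: 13.32
tool_pos: [0.5104, 0.1564, 0.0623]
tcp_rot: [1.5, 2.746, 0.005]
wrist_force: [5.5, -12.4, 16.9]
width: -0.002
```

Run:
```python
from h import *
rel([.522,.132,.0625])
```

```text
t 13.3167 pos [0.5104 0.1564 0.0623] yaw x 122.71 zaxis [ 0.013 -0.003 -1.   ] F [  5.49 -12.36  16.91] w -0.002
tool shift mm [-26.8  -3.5   0. ]
```

>>> {"name": "drive_tool", "arguments": {"steps": [[[1, 0, 0], 0], [[1, 0, 0.1], 0], [[0, 0, 0], 0], [[0, 0, 0], 0]]}}

```text
time: 13.65
tool_pos: [0.51, 0.1572, 0.0623]
tcp_rot: [1.499, 2.745, 0.004]
wrist_force: [6.2, -15.5, 17.1]
width: 0.001
```

>>> {"name": "drive_tool", "arguments": {"steps": [[[1, 0, 0.1], 0], [[0, 0, 0], 0], [[0, 0, 0], 0]]}}

```text
time: 13.9
tool_pos: [0.5101, 0.1572, 0.0623]
tcp_rot: [1.497, 2.743, 0.003]
wrist_force: [7.6, -18.5, 16.9]
width: 0.005
```

Run:
```python
from h import *
rel([.522,.132,.0625])
```

```text
t 13.9 pos [0.5101 0.1572 0.0623] yaw x 122.75 zaxis [ 0.015 -0.006 -1.   ] F [  7.62 -18.54  16.86] w 0.005
tool shift mm [-27.6  -3.6   0.2]
```

It stopped hard at y=27.6 mm past the axis, with lateral force rising to 20 N and no motion. That fits the end stop and not a jam on the rib, which would come about 10 mm earlier. Checking in pictures before letting up.

Run:
```python
from h import *
rel([.522,.132,.0625])
snap('wrist','w7.png');snap('scene','s7.png')
a=cv2.imread('pics/w7.png')[60:300,220:430]; cv2.imwrite('pics/w7c.png',cv2.resize(a,None,fx=2.5,fy=2.5,interpolation=cv2.INTER_CUBIC))
a=cv2.imread('pics/s7.png')[160:270,300:430]; cv2.imwrite('pics/s7c.png',cv2.resize(a,None,fx=5,fy=5,interpolation=cv2.INTER_CUBIC))
rel([.522,.132,.0625])
```

```text
t 13.9 pos [0.5101 0.1572 0.0623] yaw x 122.75 zaxis [ 0.015 -0.006 -1.   ] F [  7.62 -18.54  16.86] w 0.005
tool shift mm [-27.6  -3.6   0.2]
t 14.0 pos [0.51   0.1572 0.0623] yaw x 122.74 zaxis [ 0.015 -0.006 -1.   ] F [  7.96 -18.74  16.58] w -0.003
tool shift mm [-27.7  -3.6   0.1]
```

View pics/w7c.png

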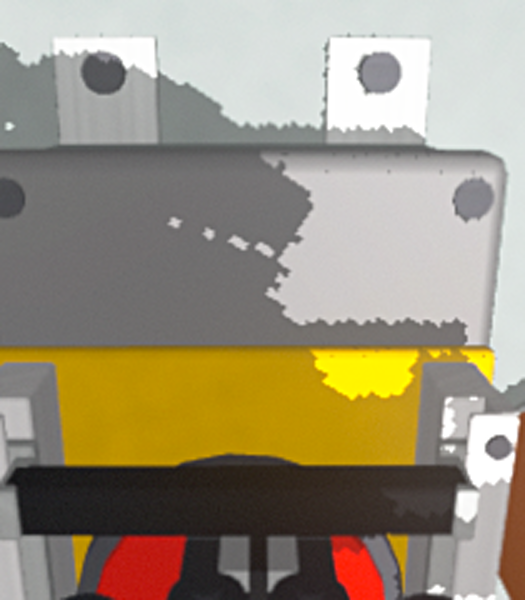

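View pics/s7c.png

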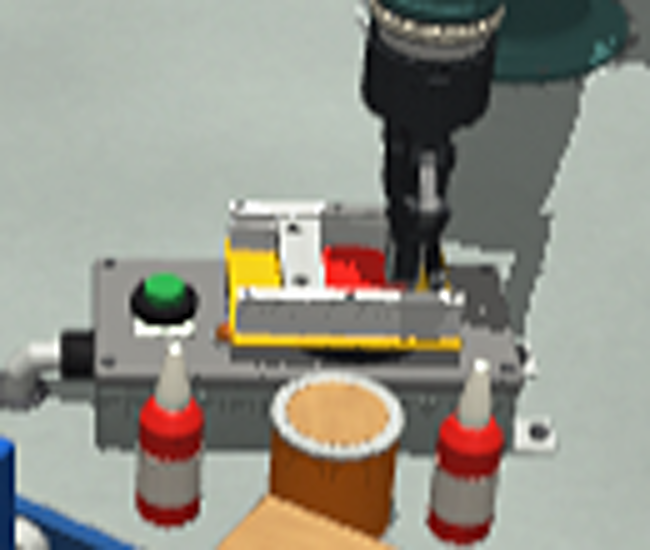

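The blade moved from about u=250–290 to u=282–325 in the scene crop, roughly 20 mm, so the keeper is across. I'll ease the side load, then let up slowly.

>>> {"name": "drive_tool", "arguments": {"steps": [[[-1.5, 0, 0], 0], [[-1.5, 0, 0], 0], [[-1.5, 0, 0], 0], [[0, 0, 0], 0], [[0, 0, 0], 0]]}}

```text
time: 14.42
tool_pos: [0.51, 0.1573, 0.0623]
tcp_rot: [1.504, 2.748, 0.008]
wrist_force: [1.3, -5.7, 20.5]
width: -0.001
```

Run:
```python
from h import *
rel([.522,.132,.0625])
```

```text
t 14.4167 pos [0.51   0.1573 0.0623] yaw x 122.63 zaxis [ 0.01  0.   -1.  ] F [ 1.32 -5.67 20.52] w -0.001
tool shift mm [-27.8  -3.5  -0.1]
```

>>> {"name": "drive_tool", "arguments": {"steps": [[[-1.5, 0, -1], 0], [[-1, 0, -1], 0], [[0, 0, -1], 0], [[0, 0, 0], 0], [[0, 0, 0], 0]]}}

```text
time: 14.83
tool_pos: [0.5099, 0.1571, 0.0633]
tcp_rot: [1.506, 2.751, 0.011]
wrist_force: [2.2, 3.1, 9.8]
width: -0.0
```

>>> {"name": "drive_tool", "arguments": {"steps": [[[0, 0, -2], 0], [[0, 0, -2], 0], [[0, 0, -2], 0], [[0, 0, 0], 0], [[0, 0, 0], 0]]}}

```text
time: 15.25
tool_pos: [0.508, 0.1562, 0.0678]
tcp_rot: [1.507, 2.753, 0.005]
wrist_force: [1.9, 1.6, 7.8]
width: 0.002
```

Run:
```python
from h import *
rel([.522,.132,.0625])
```

```text
t 15.25 pos [0.508  0.1562 0.0678] yaw x 122.6 zaxis [ 0.004  0.002 -1.   ] F [1.88 1.57 7.76] w 0.002
tool shift mm [-27.9  -1.3   5.3]
```

>>> {"name": "drive_tool", "arguments": {"steps": [[[0, 0, -1], 0], [[0, 0, -1], 0], [[0, 0, 0], 0], [[0, 0, 0], 0]]}}

```text
time: 15.58
tool_pos: [0.506, 0.1551, 0.0682]
tcp_rot: [1.508, 2.755, -0.0]
wrist_force: [3.0, -0.9, 3.4]
width: -0.001
```

>>> {"name": "drive_tool", "arguments": {"steps": [[[0, 0, -3], 0], [[0, 0, -3], 0], [[0, 0, -3], 0], [[0, 0, -5], 0], [[0, 0, -5], 0], [[0, 0, 0], 0], [[0, 0, 0], 0]]}}

```text
time: 16.17
tool_pos: [0.5055, 0.156, 0.0877]
tcp_rot: [-1.509, -2.755, -0.001]
wrist_force: [-0.1, -0.2, -0.6]
width: -0.002
```

>>> {"name": "drive_tool", "arguments": {"steps": [[[0, 0, -20], 0], [[0, 0, -30], 0], [[0, 0, -40], 0], [[0, 0, -40], 0], [[0, 0, -40], 0], [[0, 0, -20], 0], [[0, 0, 0], 0], [[0, 0, 0], 0]]}}

```text
time: 16.83
tool_pos: [0.5064, 0.1562, 0.2792]
tcp_rot: [1.507, 2.754, 0.005]
wrist_force: [-0.0, 1.1, -0.8]
width: 0.001
```

Force vanished at z≈0.068, so the button rose only about 5.7 mm from the bottom. Backing toward -y of the station for a clear view.

>>> {"name": "drive_tool", "arguments": {"steps": [[[-20, 0, 0], 0], [[-20, 0, 0], 0], [[-20, 0, 0], 0], [[0, 0, 0], 0], [[0, 0, 0], 0], [[0, 0, 0], 0]]}}

```text
time: 17.33
tool_pos: [0.5368, 0.1052, 0.2753]
tcp_rot: [-1.507, -2.752, 0.002]
wrist_force: [0.3, 0.5, -0.9]
width: -0.001
```

Run:
```python
from h import *
rel([.522,.132,.3])
i=bot.camera_info('wrist')
snap('wrist','w8.png');snap('scene','s8.png');snap('top','t8.png')
a=cv2.imread('pics/w8.png')[60:300,220:430]; cv2.imwrite('pics/w8c.png',cv2.resize(a,None,fx=2.5,fy=2.5,interpolation=cv2.INTER_CUBIC))
a=cv2.imread('pics/s8.png')[160:270,300:430]; cv2.imwrite('pics/s8c.png',cv2.resize(a,None,fx=5,fy=5,interpolation=cv2.INTER_CUBIC))
a0=cv2.imread('pics/scene0.png');d=cv2.absdiff(a0,cv2.imread('pics/s8.png')).max(2); d[:160]=0
```

```text
t 17.3333 pos [0.5368 0.1052 0.2753] yaw x 122.59 zaxis [-0.004  0.    -1.   ] F [ 0.34  0.5  -0.95] w -0.001
tool shift mm [ 30.6   1.8 -24.6]
```

View pics/w8c.png

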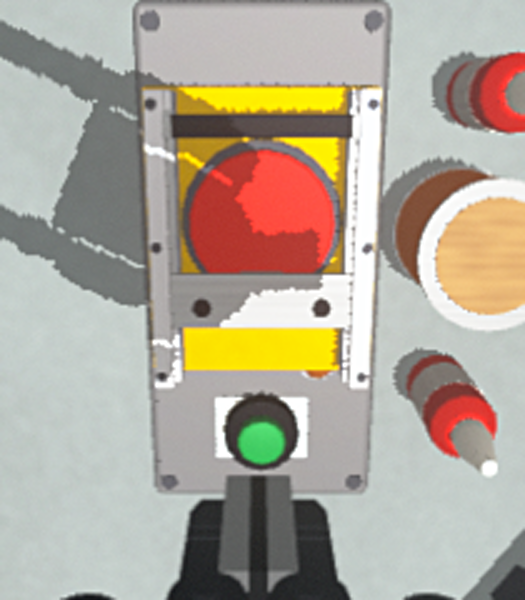

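View pics/s8c.png

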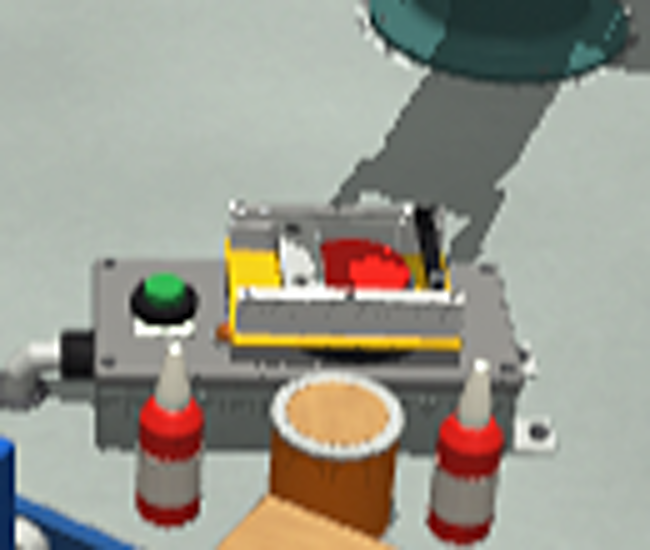

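Run:
```python
from h import *
i=bot.camera_info('wrist')
W=lambda a:np.array(a)/2.5+np.array([220,60])
P=atz('wrist',W([[150,20],[373,20],[262,437]]),.066,i)
a=np.radians(122.6);yv=np.array([np.cos(a),np.sin(a)])
ctr=P[:2,:2].mean(0)-.122*yv; print('ctr',ctr)
axis=ctr+.118*yv*0+np.array([.522,.132])-np.array([.5384,.1058])
for h in(.01,.014,.018): 
    B=atz('wrist',W([[262,136]]),.110+h,i)[0,:2]; F=atz('wrist',W([[262,328]]),.0935+h,i)[0,:2]
    print(h,'bar travel',(B-axis)@yv-.019)
rel([.522,.132,.3])
```

```text
ctr [0.53901737 0.10635919]
0.01 bar travel 0.02046926989569336
0.014 bar travel 0.02063260175750659
0.018 bar travel 0.02079593361931985
t 17.4833 pos [0.5374 0.1056 0.2767] yaw x 122.66 zaxis [-0.001  0.    -1.   ] F [-0.38 -0.21  0.21] w 0.0
tool shift mm [ 30.6   1.3 -23.3]
```

The bar now measures 20.5–20.8 mm of travel. The lip is over the rib, the button is trapped, the green button and the bystanders look untouched, and the arm is clear. Handing in.

```bash
python3 -c "
from workcell import bot
print(bot.finish_job())"
```

```text
the job is handed in; nothing more can be done
None
```

The conveyor is locked off: the red stop button is pressed in and the keeper is drawn fully across, so the button stays trapped with the arm clear of it. I handed the job in at about 17.5 s.

**Press and draw:** The shut fingertips pressed the button between the rib and the bar until it bottomed, with force rising and no further travel. Holding about 14–20 N down, I dragged the keeper by its bar until it stopped hard at about 20 N sideways. I then eased the side load and let up slowly.

**Last checks:**
- **Button:** it rose only about 5.7 mm before losing contact with the finger, so it is trapped at about 8.3–8.5 mm of travel.
- **Keeper:** I measured about 20.5–20.8 mm of travel in the wrist picture, and the blade covers the rib.
- **Surroundings:** the green start button, the tin and the two bottles beside the station look unmoved. I checked this by eye around the station only, not for the items on the right of the bench or the rod.
- **Wrist force:** near zero once clear.

**What disagreed:**
- **Fingertip height:** the visible tips, and the contact height, were about 35 mm higher than the stated tool point. I found the button by feel instead, so the neck height was never pinned down; pictures suggested about 10–20 mm.
- **First wrist picture:** it was taken while the arm was still settling and was about 7 mm off, so I took it again.

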